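# Roll the changer's steel roller into the V-block

## Robot

A 6-joint arm with a two-finger parallel gripper is mounted at the origin on the work surface. World frame = base frame: x ahead of the robot, y to its left, z up, the work surface at z = 0. Lengths are in m, angles in rad, forces in N, time in s.
With the tool pointing down it reaches from about 0.35 to 0.975 m from the base axis. Payload 7.1 kg.
Tool frame: the origin (TCP) lies between the finger pads; the fingertips stand 8 mm ahead of it and the grasp point (between the pads) lies 11 mm behind it; z points along the fingers, y is the line along which they close (so a half turn about z gives the same grasp; the last joint's range is limited). The gripper opens to 88 mm and grips with 3 to 60 N. Pads are 20 mm wide; open, the fingers measure 115 mm over their backs; the gripper's body (75 mm by 178 mm) begins 61 mm behind the grasp point.
Start: joints at [-0.019, 0.423, 1.63, -0, 1.089, -0.019], TCP at [0.625, 0, 0.195] pointing down, gripper open.
Joint ranges: [-3, 3], [-0.9, 2.11], [0.09, 2.58], [-1.31, 4.45], [0.11, 2.69], [-2.54, 2.54]. Speed limits (rad/s): [2.39, 2.39, 3.01, 3.14, 3.14, 3.14].

## Interface

Orientations are given as a unit quaternion [w, x, y, z].
In Python, from plant import robot, eyes gives the robot as it stands. The module is installed in compiled form; this text tells all that it offers.
- The arm moves only by the tool play_rows, never from a script. Its argument "rows" is a list that holds one entry, the list of rows, each a list of 6 numbers: the shift along the world's x, y, z in cm, then the turn, a rotation vector about the world's x, y, z in degrees. In form: [[[dx, dy, dz, rx, ry, rz], ...]]. A call has 1 to 20 rows; each row is the pose to reach, as a shift and turn from the pose commanded when the call began; what a row does not reach only later rows make up. A row lasts 1/12 s, in which the tool goes at most 41.7 mm and 7.16 degrees, less where a joint would pass 70% of its speed; a pose out of reach is approached as far as the arm can. A call with a gripper value outside its range is refused whole. "fingers" is the closure, from -1 (fully open) to 1 (shut), set as the call begins (left out, the last holds). The fingers move at their own pace and stop on an object; the grip force is fixed at half the most. Time passes only in rows, so rows that repeat a pose let the fingers close. It gives the time, the measured TCP pose, the force and the opening at its end, in the units of the state.
- robot.state(): the state, without advancing time (a new reading comes with each control period).
- eyes.get_image(name): name is "scene" or "side" or "wrist"; returns a dict with "frame" (480x640x3 uint8, red, green, blue), "range_z" (480x640 float32, m along the optical axis (not along the pixel's ray), 0 where there is no reading), "mtx" (3x3 intrinsics, pixels), "position" and "attitude" of the camera in the world. Camera axes: x right, y down, z forward; pixel columns grow to the right and rows downward; lengths in m; the calibration is good to about 2 mm. A picture is of the moment at which its call begins.
- robot.hand_in(): hands the job in, once; it reports no verdict.
The state is a dict: "time_s": time; "joint_positions": joint angles; "qd": joint speeds; "tau": joint torques, N m; "eef_pos": TCP position; "orientation": TCP orientation; "wrist_force": force on the tool from outside, world axes, zero at the start; "ft_torque": the same for the moment, N m; "opening": finger opening in m.
Only numpy, scipy, OpenCV 4.12 (cv2) and the standard library are available. Lean on these libraries where they do the work, as an engineer would, in place of code of your own. Each camera call takes 0.05 s, during which the arm holds its last target. There are 200 camera calls.

## Task

Gently push the loose steel roller by its side with the fingers so that it rolls along the bench, up the ramp and drops into the groove of the blue V-block, lying at rest in the groove with both of its ends sticking out past the block. Do not grip it, lift it or tip it up, and leave the jar, the socket and the tray where they stand.

Things in the scene. Friction and masses are not known exactly. Their poses are not given: they have to be found in the camera images.
- roller: Loose steel roller, a plain cylinder 50 mm in diameter and 180 mm long, 0.4 to 0.8 kg, oiled smooth (friction 0.3 to 0.5), black ends, yellow stripe along its side. It lies by one ramp of the V-block, within 0.2 rad of parallel to the groove, and stops soon when no longer pushed. Origin: middle of its axis. x runs along its axis; y and z turn as it rolls; z (stripe side) is up at the start.
- v_block: Blue block fixed to the bench. Origin at bench level under the middle of the groove; x along the groove (block ends at +-50 mm), y across, z up. On both sides a ramp climbs from bench level at y = +-80 mm to a 14 mm high crest at y = +-20 mm; between the crests is a V with 30 degree flanks, bottom 2.5 mm up at y = 0. The seated roller's axis is 31 mm up; pushed on, it climbs out the other side.
- paste_jar: Bystander: orange upright jar with black lid, 66 mm in diameter, 85 mm tall, on the bench at the other side of the V-block from the roller. Origin at the centre of its underside.
- socket: Bystander: dark steel wheel-nut socket standing upright, 28 mm in diameter, 80 mm tall, beyond the far end of the block. Origin at the centre of its underside.
- valve_tray: Bystander: small red open plastic tray, 70 x 90 mm and 30 mm tall, beyond the far end of the block. Origin at the centre of its underside.
Not all that is in view belongs to the job. What is meant by the roller is not brown or purple, and is the smaller of those in its own colour.

How it is judged:
On the way, in this order (a step that is already met when the one before it is completed fails the run):
1. the roller has rolled about a quarter turn (its stripe has come round to the side) (angle between roller's own z axis and vertical above 1.2 rad).
2. the roller has rolled about half a turn (its stripe has come round underneath) (angle between roller's own z axis and vertical above 2.5 rad).
3. the roller lies in the groove (y of roller in the frame of v_block between -0.004 and 0.004 m and x of roller in the frame of v_block between -0.038 and 0.038 m and z of roller in the frame of v_block between 0.028 and 0.0345 m and angle between the x axis of roller and the x axis of v_block, either way round below 0.06 rad), for 0.2 s.
At the end, for the whole second after the job is handed in: The roller rests in the groove: axis within 4 mm of the groove line, 28 to 34.5 mm above the bench, parallel to the groove within 0.06 rad, its middle within 38 mm of the block's middle along the groove (both ends stick out); jar, socket and tray within 20 mm of their starts (all of step 3 and linear speed of roller below 0.01 m/s and angular speed of roller below 0.3 rad/s and distance of each of paste_jar, socket, valve_tray from where it was at the start of the episode below 0.02 m); the robot touches nothing.
It fails at once if the roller is lifted off the bench (its axis over 37 mm high away from the block, or over 52 mm anywhere) (height (world z) of roller above 0.052 m or (height (world z) of roller above 0.037 m and (y of roller in the frame of v_block above 0.09 m or y of roller in the frame of v_block below -0.09 m))).
It fails at once if the roller is tipped up on end by more than 20 degrees (angle between roller's own x axis and vertical below 1.22 rad or angle between roller's own x axis and vertical above 1.92 rad).
It fails at once if the roller is pushed or squeezed by the fingers with more than 35 N (contact force between the fingers and roller above 35 N).
It fails at once if the jar, socket or tray is moved by more than 20 mm or knocked over (distance of any of paste_jar, socket, valve_tray from where it was at the start of the episode above 0.02 m or angle between any of paste_jar, socket, valve_tray's own z axis and vertical above 0.3 rad).
It also fails if it takes over 45 s, if anything falls off the work surface, if the arm or the gripper's body presses on something with over 40 N, if the wrist force passes 120 N, or if a joint passes its speed limit or range.

## Working session

There is one attempt and no reset: what is moved stays moved. The work goes in short steps, Python scripts to look and compute and a tool call to move; the robot and the scene stay as the last step left them, time stands still between calls to the robot, and variables do not carry over. Pictures are saved under pics/ and viewed, on a budget of 10 in all, crops included, one or two more only if the job needs it, and the job is handed in when it is done.

Besides the shell and the picture viewer there is one more tool, called after "Call:" in YAML: its name, and indented under it one key for each argument. play_rows: Moves the arm, as the interface text tells. Its arguments: {"type":"object","properties":{"rows":{"type":"array"},"fingers":{"type":"number"}},"required":["rows"]}

```bash
mkdir -p pics; cat > h.py <<'E'
import numpy as np, cv2
from scipy.spatial.transform import Rotation as R
from plant import robot, eyes
def cam(n):
    d=eyes.get_image(n); q=np.array(d['attitude'],float)
    d['R']=R.from_quat(np.r_[q[1:],q[0]]).as_matrix() if q.size==4 else q.reshape(3,3)
    d['p']=np.array(d['position']); d['K']=np.array(d['mtx']); return d
def cloud(d):
    v,u=np.mgrid[:480,:640]; z=d['range_z']
    r=np.stack([(u-d['K'][0,2])/d['K'][0,0],(v-d['K'][1,2])/d['K'][1,1],np.ones_like(z)],-1)*z[...,None]
    return r@d['R'].T+d['p']
def save(n,im): cv2.imwrite('pics/'+n,im[...,::-1])
E
python3 - <<'E'
from h import *
a=cam('scene');b=cam('side')
save('s1.png',a['frame']);save('d1.png',b['frame'])
for d in(a,b):print(d['p'],d['attitude'])
print(robot.state())
E
```

```text
[0.90791221 0.64446156 0.93727414] [-0.10263888  0.27745863  0.90548595 -0.30426496]
[ 0.34705527 -0.65166585  0.97733388] [-0.33529139  0.93439205 -0.11455353  0.03699541]
{'time_s': 0.1, 'joint_positions': array([-1.89765591e-02,  4.23773786e-01,  1.63059011e+00,  3.02183274e-07,
        1.08857887e+00, -1.90098457e-02]), 'qd': array([-9.84937816e-04, -1.79110753e-03, -3.61946877e-03, -7.95802348e-05,
       -3.43672087e-04, -1.07335178e-03]), 'tau': array([ 6.49496542e-04, -5.45618248e+01, -2.74323839e+01,  6.46709581e-02,
        1.88581715e-02,  1.54216096e-06]), 'eef_pos': array([6.24475370e-01, 5.04169814e-05, 1.93882821e-01]), 'orientation': array([-4.86407176e-04,  7.07094901e-01,  7.07118339e-01, -4.68086820e-04]), 'wrist_force': array([-0.40110892, -0.08269846, -0.23118532]), 'ft_torque': array([ 0.02557118,  0.01117143, -0.01910576]), 'opening': 0.08731500279109372}
```

View pics/s1.png

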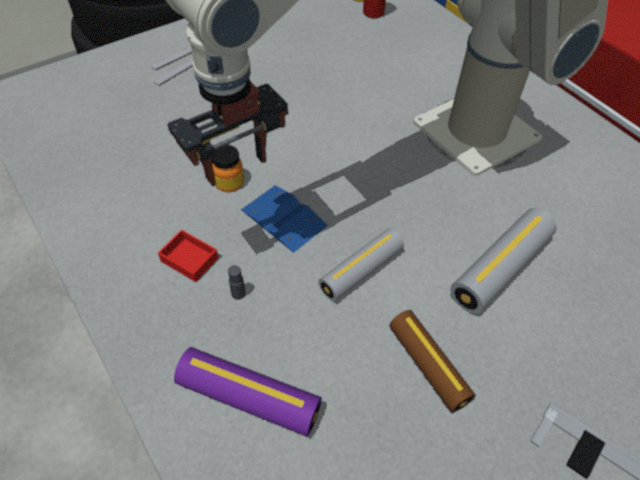

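View pics/d1.png

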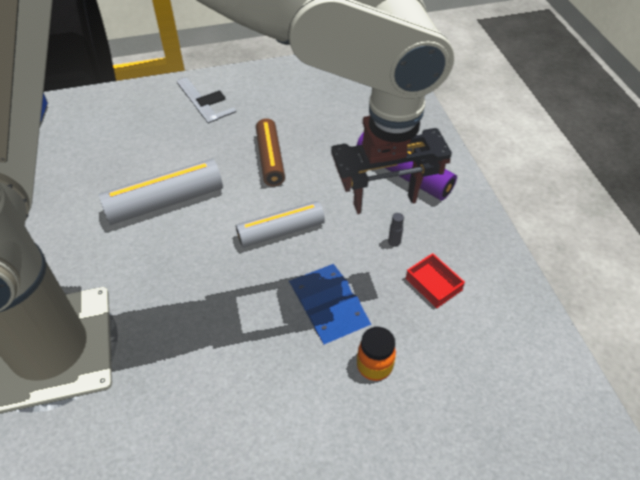

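The scene image shows four rollers: small grey at (362,265), large grey at (505,260), brown at (432,360) and purple at (248,390). The small grey one fits: it is neither brown nor purple, and it is the smaller of the two greys. The V-block is at (285,218), jar (228,170), socket (237,282) and tray (188,255). Next I'll measure them and confirm with a crop.

```bash
python3 - <<'E'
from h import *
for n in('scene','side'):
    d=cam(n);P=cloud(d);f=d['frame'];hsv=cv2.cvtColor(f,cv2.COLOR_RGB2HSV);H,S,V=[hsv[...,i].astype(int) for i in range(3)]
    ok=(d['range_z']>0)
    box=(P[...,0]>.3)&(P[...,0]<.95)&(np.abs(P[...,1])<.4)&ok
    print(n)
    # blue block
    m=box&(H>100)&(H<125)&(S>120)&(P[...,2]<.03)
    k,l,s,c=cv2.connectedComponentsWithStats(m.astype(np.uint8)); m=l==1+np.argmax(s[1:,4])
    q=P[m];rect=cv2.minAreaRect(q[:,:2].astype(np.float32)*1000);print('block',rect,cv2.boxPoints(rect).round(),'z',np.percentile(q[:,2],[2,50,98]))
    for nm,mm in(('red',((H<6)|(H>174))&(S>170)&(P[...,2]>.003)&(P[...,2]<.04)),('jar',(H>8)&(H<22)&(S>200)&(P[...,2]>.01)),('obj',(P[...,2]>.012)&(P[...,2]<.1)&(S<60))):
        k,l,s,c=cv2.connectedComponentsWithStats((box&mm).astype(np.uint8))
        for i in range(1,k):
            if s[i,4]>80:
                q=P[l==i];r=cv2.minAreaRect(q[:,:2].astype(np.float32)*1000)
                print(nm,c[i].round(),s[i,4],np.round(r[0]),np.round(r[1]),round(r[2],1),'zmax',q[:,2].max().round(4))
    # stripe
    m=(H>18)&(H<32)&(S>120)&(V>100)
    k,l,s,c=cv2.connectedComponentsWithStats((box&m).astype(np.uint8))
    for i in range(1,k):
        if s[i,4]>60:
            q=P[l==i];a=q.mean(0);w=np.linalg.svd(q-a)[2][0] if len(q)<5000 else 0
            t=(q-a)@w;print('stripe',c[i].round(),s[i,4],a.round(4),w.round(3),(t.min().round(3),t.max().round(3)),(a+w*(t.min()+t.max())/2).round(4))
    if n=='scene':save('c1.png',cv2.resize(f[170:330,220:440],None,fx=3,fy=3))
E
```

```text
scene
block ((522.1148071289062, -25.636993408203125), (101.05720520019531, 158.55569458007812), 11.78530502319336) [[ 456.   42.]
 [ 489. -114.]
 [ 588.  -93.]
 [ 555.   62.]] z [-0.00075162  0.00744337  0.01515656]
red [188. 255.] 1495 [733. -35.] [70. 92.] 22.9 zmax 0.034
obj [226. 155.] 374 [ 566. -173.] [52. 59.] 88.2 zmax 0.0898
obj [362. 264.] 2044 [468. 173.] [184.  51.] 6.4 zmax 0.0543
obj [477. 286.] 1391 [330. 337.] [71. 70.] 9.5 zmax 0.0725
obj [236. 281.] 428 [693.  86.] [26. 27.] 21.6 zmax 0.0851
stripe [227. 183.] 231 [ 0.5833 -0.1514  0.0262] [-0.833  0.552 -0.031] (np.float64(-0.025), np.float64(0.025)) [ 0.5832 -0.1513  0.0262]
stripe [362. 256.] 210 [0.4709 0.1709 0.0501] [0.991 0.132 0.002] (np.float64(-0.074), np.float64(0.072)) [0.4697 0.1708 0.0501]
stripe [484. 273.] 100 [0.3212 0.334  0.0704] [0.977 0.211 0.028] (np.float64(-0.023), np.float64(0.021)) [0.3206 0.3338 0.0704]
stripe [421. 336.] 286 [0.4882 0.3607 0.0497] [0.08  0.997 0.   ] (np.float64(-0.042), np.float64(0.04)) [0.4881 0.3595 0.0497]
stripe [247. 382.] 692 [0.7768 0.2741 0.0654] [-0.56   0.828
[... 537 characters left out ...]
225.] 1813 [469. 165.] [182.  50.] 6.0 zmax 0.0554
obj [396. 228.] 373 [691.  81.] [27. 27.] 52.9 zmax 0.085
obj [378. 342.] 874 [ 567. -178.] [58. 57.] 15.9 zmax 0.0903
stripe [270. 153.] 112 [0.4868 0.3577 0.0503] [-0.077 -0.997  0.002] (np.float64(-0.039), np.float64(0.04)) [0.4867 0.3574 0.0503]
stripe [196. 167.] 61 [0.3199 0.3328 0.0699] [-0.986 -0.166 -0.031] (np.float64(-0.02), np.float64(0.019)) [0.32   0.3328 0.0699]
stripe [279. 216.] 175 [0.4669 0.1694 0.0505] [-0.991 -0.134  0.001] (np.float64(-0.076), np.float64(0.073)) [0.4684 0.1696 0.0505]
stripe [375. 372.] 243 [ 0.5567 -0.204   0.0288] [ 0.929 -0.36   0.091] (np.float64(-0.028), np.float64(0.031)) [ 0.558  -0.2046  0.0289]
```

View pics/c1.png

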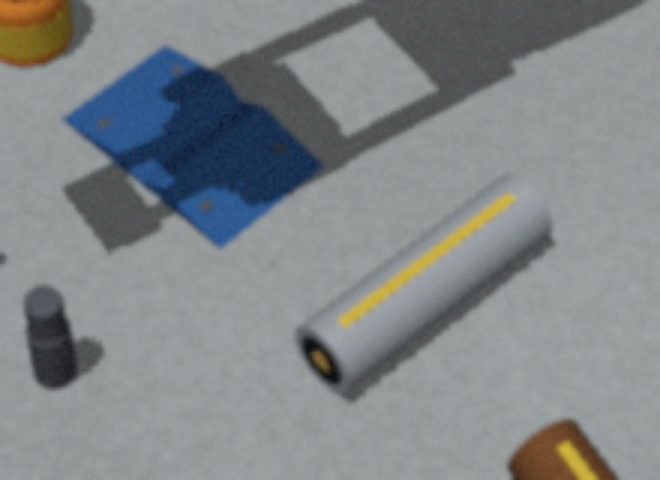

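The crop confirms the target: a small grey roller with a yellow stripe on top and a black end. Its centre is about (0.469, 0.170), yaw about 7°. The block centre is about (0.522, -0.027), groove yaw about 11.6°. I'll put the open fingers behind the roller, on its +y side, parallel to its axis.

Call:
play_rows:
  rows:
    - [[-2,2.7,0,0,0,1],[-4,5.5,0,0,0,2],[-6,8.2,0,0,0,3],[-8,11,0,0,0,4],[-10,13.7,0,0,0,5],[-12,16.5,0,0,0,6],[-14,19.2,0,0,0,7],[-16.2,22,0,0,0,7],[-16.2,22,-2,0,0,7],[-16.2,22,-4,0,0,7],[-16.2,22,-6,0,0,7],[-16.2,22,-8,0,0,7],[-16.2,22,-10,0,0,7],[-16.2,22,-12,0,0,7],[-16.2,22,-12,0,0,7],[-16.2,22,-12,0,0,7]]
  fingers: -1

```text
time_s: 1.53
eef_pos: [0.4622, 0.2197, 0.074]
orientation: [-0.001, 0.663, 0.749, -0.001]
wrist_force: [0.2, 0.9, -0.2]
opening: 0.0878
```

```bash
python3 - <<'E'
from h import *
d=cam('side');save('d2.png',cv2.resize(d['frame'][80:380,140:540],None,fx=2,fy=2))
P=cloud(d);s=robot.state();print(s['time_s'],s['eef_pos'],s['wrist_force'])
E
```

```text
1.5833 [0.4630876  0.22007977 0.07488496] [-0.28741157 -0.46410353 -0.08079604]
```

View pics/d2.png

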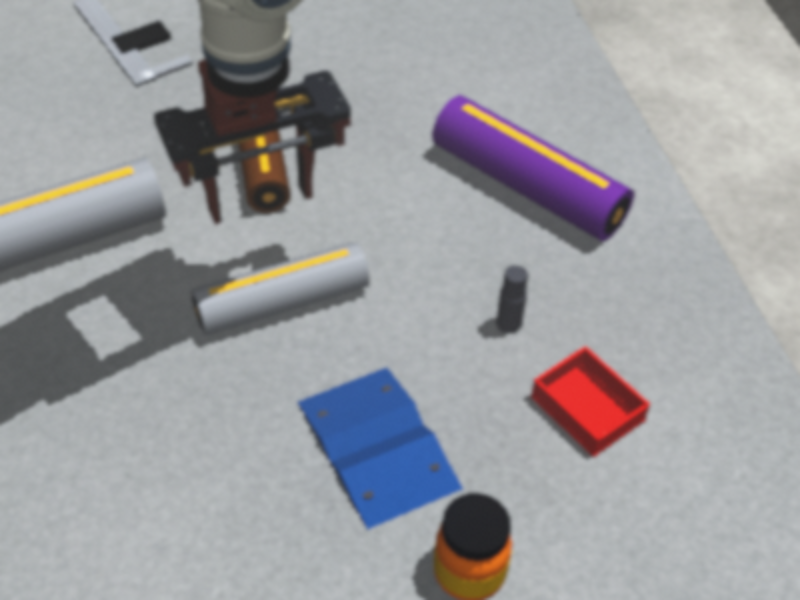

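The fingers are clear: the tips are at crop (215,215) and (308,190), behind the roller, and nothing is touched. I'll descend and start pushing gently, turning toward the groove angle.

Call:
play_rows:
  rows:
    - [[0,0,-1.2,0,0,0],[0,0,-2.4,0,0,0],[0,0,-3.6,0,0,0],[0,0,-4.6,0,0,0],[0,-0.2,-4.6,0,0,0],[0.1,-0.5,-4.6,0,0,0],[0.1,-0.8,-4.6,0,0,0],[0.1,-1.0,-4.6,0,0,0],[0.1,-1.2,-4.6,0,0,0],[0.2,-1.4,-4.6,0,0,0],[0.2,-1.6,-4.6,0,0,0],[0.2,-1.8,-4.6,0,0,0],[0.2,-2.0,-4.6,0,0,0],[0.3,-2.2,-4.6,0,0,0],[0.3,-2.5,-4.6,0,0,0],[0.3,-2.8,-4.6,0,0,0],[0.4,-3.1,-4.6,0,0,0],[0.4,-3.4,-4.6,0,0,0],[0.4,-3.7,-4.6,0,0,0],[0.5,-4.0,-4.6,0,0,0]]

```text
time_s: 3.25
eef_pos: [0.4678, 0.1797, 0.0286]
orientation: [-0.0, 0.663, 0.749, -0.0]
wrist_force: [0.4, -0.6, 0.2]
opening: 0.0879
```

```bash
cat >> h.py <<'E'
B=np.array([.522,-.027]);A=np.radians(11.6)
def roller():
    """grey roller: top-surface points in a box; returns centre and yaw in block frame (mm, deg)"""
    for n in('scene','side'):
        d=cam(n);P=cloud(d);hsv=cv2.cvtColor(d['frame'],cv2.COLOR_RGB2HSV)
        e=P[...,:2]-B;x=e[...,0]*np.cos(A)+e[...,1]*np.sin(A);y=-e[...,0]*np.sin(A)+e[...,1]*np.cos(A)
        m=(d['range_z']>0)&(abs(x)<.13)&(y<.25)&(y>-.06)&(P[...,2]>.016)&(P[...,2]<.066)&((hsv[...,1]<50)|((hsv[...,0]>18)&(hsv[...,0]<32)))&(hsv[...,2]>60)
        k,l,s,c=cv2.connectedComponentsWithStats(m.astype(np.uint8));i=1+np.argmax(s[1:,4]);m=l==i
        r=cv2.minAreaRect(np.stack([x[m],y[m]],1).astype(np.float32)*1000)
        print(n,c[i].round(),s[i,4],np.round(r[0],1),np.round(r[1],1),round(r[2],1),'ztop98',np.percentile(P[m][:,2],98).round(4))
        yield d
def tool():
    s=robot.state();e=s['eef_pos'][:2]-B
    print('t',s['time_s'],s['eef_pos'].round(4),'blk',(e[0]*np.cos(A)+e[1]*np.sin(A)).round(4),(-e[0]*np.sin(A)+e[1]*np.cos(A)).round(4),s['wrist_force'].round(1))
E
python3 - <<'E'
from h import *
ds=list(roller());tool();save('d3.png',cv2.resize(ds[1]['frame'][80:380,140:540],None,fx=2,fy=2))
E
```

```text
scene [361. 266.] 1779 [-11.8 207.6] [ 48.9 182.9] 84.5 ztop98 0.0521
side [280. 223.] 2033 [-13.  197.6] [ 52.  183.2] 83.9 ztop98 0.053
t 3.35 [0.4681 0.1796 0.0286] blk -0.0113 0.2132 [-0.  -0.5 -0.3]
```

View pics/d3.png

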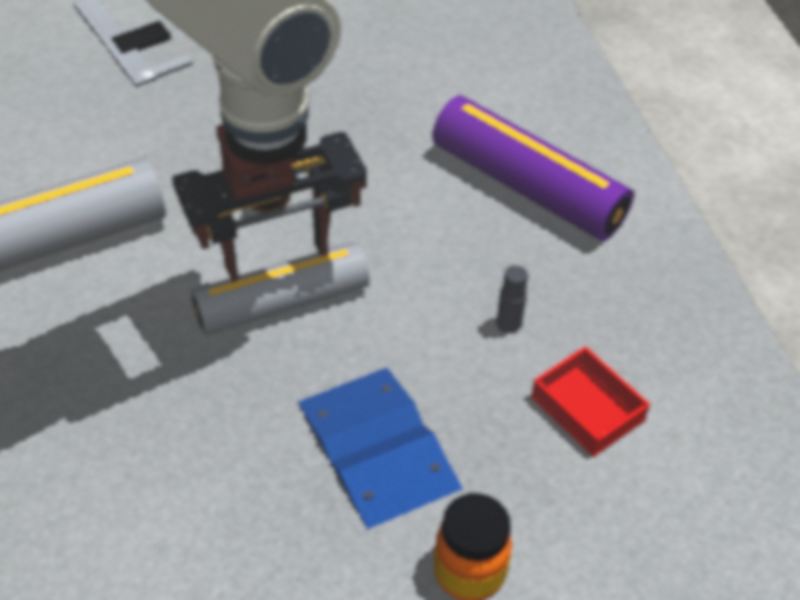

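```bash
python3 - <<'E'
from h import *
s=robot.state();q=s['orientation'];T=R.from_quat(np.r_[q[1:],q[0]]).as_matrix();print(T.round(3))
for n in('scene','side'):
    d=cam(n);P=cloud(d)
    for yy in(-.05,.05):
        p=s['eef_pos']+T@[0,yy,.008];c=d['R'].T@(p-d['p']);u=d['K']@c/c[2];print(n,yy,p.round(3),u[:2].round(),'crop2',((u[:2]-[140,80])*2).round(), 'z',c[2].round(3))
    hsv=cv2.cvtColor(d['frame'],cv2.COLOR_RGB2HSV);H,S,V=[hsv[...,i].astype(int) for i in range(3)]
    m=(H>18)&(H<32)&(S>100)&(V>60)&(abs(P[...,0]-.47)<.1)&(abs(P[...,1]-.16)<.08)
    pts=P[m];print('stripe',len(pts),pts.mean(0).round(4) if len(pts) else '')
    save(f'z_{n}.png',cv2.resize(d['frame'][150:310,(280 if n=='scene' else 200):][:,:200],None,fx=4,fy=3.75) if 0 else cv2.resize(d['frame'][170:320,(290 if n=='scene' else 190):][:,:200],None,fx=4,fy=4))
    # fingers: dark reddish pts low
    m=(abs(P[...,0]-.47)<.1)&(abs(P[...,1]-.18)<.06)&(P[...,2]>.01)&(P[...,2]<.08)&(S>70)&((H<12)|(H>165))
    pts=P[m];print('finger',len(pts),np.percentile(pts,[2,50,98],0).round(3) if len(pts) else '')
E
```

```text
[[-0.121  0.993  0.   ]
 [ 0.993  0.121 -0.   ]
 [-0.     0.    -1.   ]]
scene -0.05 [0.418 0.174 0.021] [383. 254.] crop2 [486. 347.] z 1.134
scene 0.05 [0.518 0.186 0.021] [345. 282.] crop2 [411. 404.] z 1.093
stripe 207 [0.4875 0.1794 0.0676]
finger 79 [[0.419 0.178 0.06 ]
 [0.519 0.186 0.071]
 [0.522 0.199 0.079]]
side -0.05 [0.418 0.174 0.021] [256. 228.] crop2 [233. 296.] z 1.259
side 0.05 [0.518 0.186 0.021] [301. 215.] crop2 [323. 270.] z 1.281
stripe 288 [0.4753 0.1752 0.0757]
finger 8 [[0.418 0.16  0.061]
 [0.42  0.161 0.07 ]
 [0.504 0.173 0.077]]
```

View pics/z_scene.png

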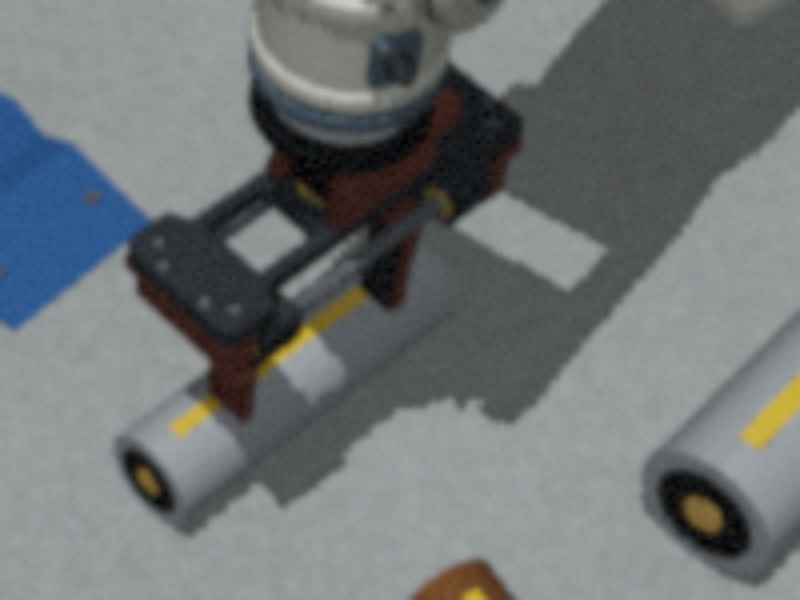

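The fingertips are over the top of the roller: picture (245,415) and (395,305), at a camera height of about 60 mm. The reported tool pose implies 20 mm, so the hand sits higher than its reading. The roller hasn't moved. I'll back off and measure the tip height in the open.

Call:
play_rows:
  rows:
    - [[0,1,0,0,0,0],[-0.2,2,0,0,0,0],[-0.4,3,0,0,0,0],[-0.5,4,0,0,0,0],[-0.5,4,0,0,0,0],[-0.5,4,0,0,0,0]]

```text
time_s: 3.95
eef_pos: [0.4628, 0.221, 0.0286]
orientation: [0.0, 0.662, 0.75, 0.0]
wrist_force: [-0.8, -0.1, 0.6]
opening: 0.0878
```

```bash
python3 - <<'E'
from h import *
s=robot.state();q=s['orientation'];T=R.from_quat(np.r_[q[1:],q[0]]).as_matrix();tool()
for n in('scene','side'):
    d=cam(n);P=cloud(d);hsv=cv2.cvtColor(d['frame'],cv2.COLOR_RGB2HSV)
    L=(P-s['eef_pos'])@T   # tool frame
    for sg in(-1,1):
        m=(d['range_z']>0)&(abs(L[...,0])<.022)&(L[...,1]*sg>.038)&(L[...,1]*sg<.064)&(P[...,2]>.012)&(P[...,2]<.10)
        k,l,st,c=cv2.connectedComponentsWithStats(m.astype(np.uint8))
        if k>1:
            i=1+np.argmax(st[1:,4]);p=L[l==i];v=np.nonzero(l==i)
            print(n,sg,st[i,4],'Lmin',np.percentile(p,2,0).round(3),'Lmax',np.percentile(p,98,0).round(3),'zworld min',P[l==i][:,2].min().round(3),'pix',c[i].round())
    x0=[290,190][n=='side'];save(f'y_{n}.png',cv2.resize(d['frame'][140:310,x0:x0+200],None,fx=3.5,fy=3.5))
E
```

```text
t 3.95 [0.4628 0.221  0.0286] blk -0.0081 0.2549 [-0.8 -0.1  0.6]
scene -1 127 Lmin [-0.006 -0.053 -0.07 ] Lmax [ 0.012 -0.043 -0.028] zworld min 0.054 pix [403. 253.]
scene 1 105 Lmin [-0.01   0.046 -0.057] Lmax [ 0.013  0.054 -0.029] zworld min 0.056 pix [364. 283.]
side -1 82 Lmin [-0.016 -0.054 -0.071] Lmax [ 0.007 -0.044 -0.028] zworld min 0.055 pix [249. 199.]
side 1 107 Lmin [-0.014  0.043 -0.071] Lmax [ 0.008  0.053 -0.029] zworld min 0.057 pix [294. 185.]
```

View pics/y_scene.png

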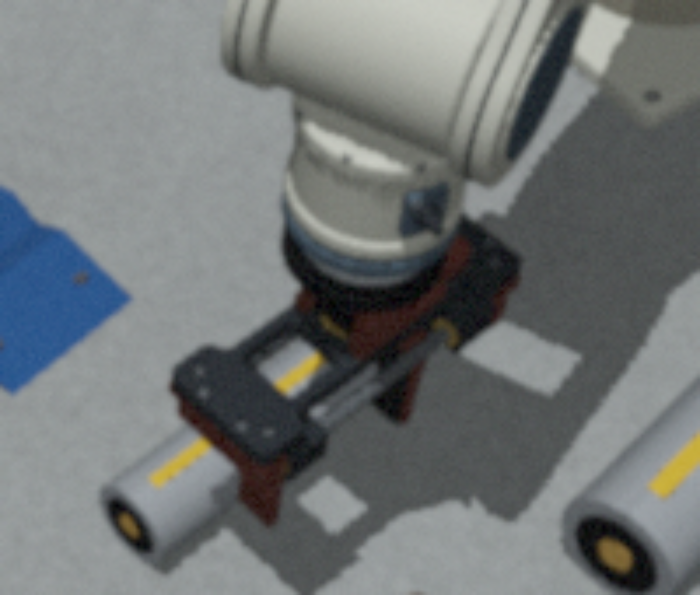

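Both cameras put the fingertips 55 mm above the bench, and the gap to their shadow agrees. The reported z therefore reads about 35 mm low, and I'll trust the cameras. I'll lower by 3 cm and re-measure.

Call:
play_rows:
  rows:
    - [[0,0,-0.6,0,0,0],[0,0,-1.2,0,0,0],[0,0,-1.8,0,0,0],[0,0,-2.4,0,0,0],[0,0,-3.0,0,0,0],[0,0,-3.0,0,0,0],[0,0,-3.0,0,0,0]]

```text
time_s: 4.63
eef_pos: [0.4626, 0.2198, -0.0021]
orientation: [-0.0, 0.663, 0.749, -0.001]
wrist_force: [0.2, 0.4, -0.5]
opening: 0.0881
```

```bash
cat >> h.py <<'E'
def tips():
    s=robot.state();q=s['orientation'];T=R.from_quat(np.r_[q[1:],q[0]]).as_matrix();tool()
    for n in('scene','side'):
        d=cam(n);P=cloud(d);L=(P-s['eef_pos'])@T;hsv=cv2.cvtColor(d['frame'],cv2.COLOR_RGB2HSV)
        for sg in(-1,1):
            m=(d['range_z']>0)&(abs(L[...,0])<.022)&(L[...,1]*sg>.038)&(L[...,1]*sg<.064)&(P[...,2]>.012)&(P[...,2]<.10)&(hsv[...,1]>70)
            k,l,st,c=cv2.connectedComponentsWithStats(m.astype(np.uint8))
            if k>1:
                i=1+np.argmax(st[1:,4]);print(n,sg,st[i,4],'tip z',np.sort(P[l==i][:,2])[:5].round(3),'x',np.percentile(L[l==i][:,0],[3,97]).round(3))
E
python3 -c "
from h import *
tips();list(roller())"
```

```text
t 4.6333 [ 0.4626  0.2198 -0.0021] blk -0.0086 0.2537 [ 0.2  0.4 -0.5]
scene -1 56 tip z [0.028 0.03  0.03  0.031 0.034] x [-0.     0.013]
scene 1 69 tip z [0.028 0.029 0.029 0.03  0.031] x [-0.009  0.012]
side -1 32 tip z [0.035 0.041 0.041 0.042 0.048] x [-0.015 -0.01 ]
side 1 9 tip z [0.078 0.08  0.081 0.084 0.084] x [-0.014 -0.01 ]
scene [337. 282.] 629 [ 53.5 200.4] [50.9 50.5] 84.4 ztop98 0.0516
side [280. 223.] 2038 [-13.6 198.5] [ 52.4 181.6] 84.1 ztop98 0.0521
```

The tips are now at about 26 mm with no contact force, which confirms the z offset. I'll go down 0.8 cm more and push forward slowly.

Call:
play_rows:
  rows:
    - [[0,0,-0.4,0,0,0],[0,0,-0.8,0,0,0],[0,-0.3,-0.8,0,0,0],[0.1,-0.6,-0.8,0,0,0],[0.1,-0.8,-0.8,0,0,0],[0.1,-1.0,-0.8,0,0,0],[0.1,-1.2,-0.8,0,0,0],[0.2,-1.4,-0.8,0,0,0],[0.2,-1.6,-0.8,0,0,0],[0.2,-1.8,-0.8,0,0,0],[0.2,-2.0,-0.8,0,0,0],[0.3,-2.3,-0.8,0,0,0],[0.3,-2.6,-0.8,0,0,0],[0.3,-2.9,-0.8,0,0,0],[0.4,-3.2,-0.8,0,0,0],[0.4,-3.5,-0.8,0,0,0],[0.4,-3.8,-0.8,0,0,0],[0.5,-4.1,-0.8,0,0,0],[0.5,-4.4,-0.8,0,0,0],[0.6,-4.7,-0.8,0,0,0]]

```text
time_s: 6.5
eef_pos: [0.4689, 0.1727, -0.0095]
orientation: [-0.0, 0.663, 0.749, -0.0]
wrist_force: [-0.1, 0.8, 0.4]
opening: 0.0882
```

```bash
python3 - <<'E'
from h import *
ds=list(roller());tool();save('d4.png',cv2.resize(ds[1]['frame'][130:330,190:450],None,fx=3,fy=3))
E
```

```text
scene [324. 271.] 551 [ 56.3 165.8] [50.7 41.7] 84.3 ztop98 0.0522
side [286. 235.] 2172 [-14.7 172.9] [ 69.5 182.8] 85.4 ztop98 0.0527
t 6.6 [ 0.4691  0.1726 -0.0094] blk -0.0117 0.2062 [ 1.2 -0.4 -0.4]
```

View pics/d4.png

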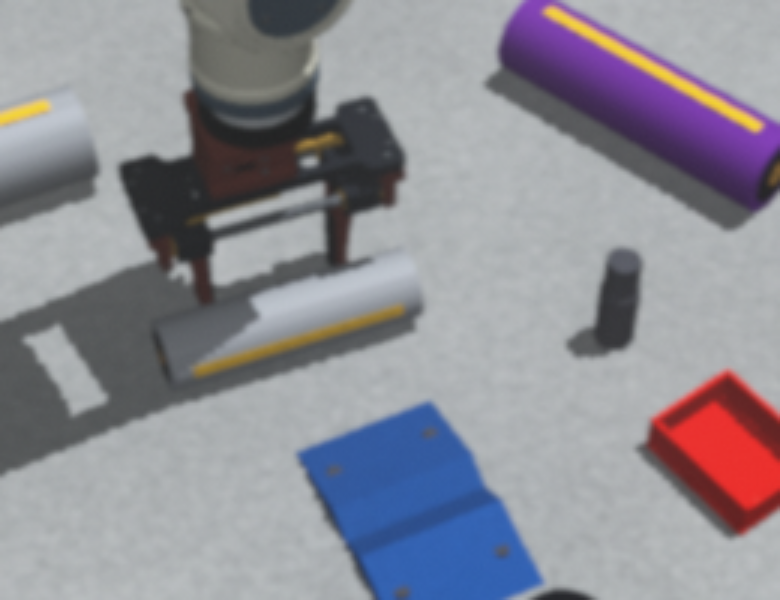

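The roller rolls cleanly; its stripe has come round to the front side at (300,340). I'll keep pushing along the block's -y and yaw 4.6° to match the groove.

Call:
play_rows:
  rows:
    - [[0.1,-0.3,0,0,0,0.3],[0.1,-0.7,0,0,0,0.6],[0.2,-1.0,0,0,0,0.9],[0.3,-1.4,0,0,0,1.2],[0.3,-1.7,0,0,0,1.5],[0.4,-2.1,0,0,0,1.8],[0.5,-2.4,0,0,0,2.1],[0.5,-2.7,0,0,0,2.4],[0.6,-3.1,0,0,0,2.7],[0.7,-3.4,0,0,0,3.0],[0.8,-3.8,0,0,0,3.3],[0.8,-4.1,0,0,0,3.6],[0.9,-4.5,0,0,0,3.9],[1.0,-4.8,0,0,0,4.2],[1.0,-5.1,0,0,0,4.5],[1.1,-5.5,0,0,0,4.6],[1.2,-5.8,0,0,0,4.6],[1.2,-6.2,0,0,0,4.6],[1.3,-6.5,0,0,0,4.6],[1.4,-6.8,0,0,0,4.6]]

```text
time_s: 8.27
eef_pos: [0.483, 0.1047, -0.0094]
orientation: [-0.0, 0.632, 0.775, -0.0]
wrist_force: [-0.0, 0.2, -0.3]
opening: 0.088
```

```bash
python3 - <<'E'
from h import *
ds=list(roller());tool();save('d5.png',cv2.resize(ds[1]['frame'][130:330,190:450],None,fx=3,fy=3))
E
```

```text
scene [298. 249.] 450 [52. 97.] [59.1 40.4] 84.2 ztop98 0.0521
side [299. 262.] 2315 [-20.6  97.8] [ 64.3 181.5] 86.8 ztop98 0.0525
t 8.3667 [ 0.4832  0.1046 -0.0094] blk -0.0116 0.1367 [-0.3 -1.4 -0. ]
```

Call:
play_rows:
  rows:
    - [[0.1,-0.3,0,0,0,0.5],[0.1,-0.6,0,0,0,1.0],[0.2,-0.9,0,0,0,1.5],[0.2,-1.2,0,0,0,2.0],[0.3,-1.5,0,0,0,2.5],[0.4,-1.8,0,0,0,2.5],[0.4,-2.1,0,0,0,2.5],[0.5,-2.4,0,0,0,2.5],[0.5,-2.6,0,0,0,2.5],[0.6,-2.9,0,0,0,2.5],[0.7,-3.2,0,0,0,2.5],[0.7,-3.5,0,0,0,2.5],[0.8,-3.8,0,0,0,2.5],[0.8,-4.1,0,0,0,2.0],[0.9,-4.4,0,0,0,1.5],[1.0,-4.7,0,0,0,1.0],[1.0,-5.0,0,0,0,0.5],[1.1,-5.3,0,0,0,0],[1.1,-5.6,0,0,0,0],[1.2,-5.9,0,0,0,0]]

```text
time_s: 10.03
eef_pos: [0.4951, 0.0463, -0.0091]
orientation: [-0.0, 0.632, 0.775, 0.0]
wrist_force: [-1.2, 6.8, 3.8]
opening: 0.0878
```

```bash
python3 - <<'E'
from h import *
ds=list(roller());tool();save('d6.png',cv2.resize(ds[1]['frame'][130:330,190:450],None,fx=3,fy=3))
E
```

```text
scene [278. 232.] 408 [57.4 42. ] [30.9 53.4] 5.1 ztop98 0.0615
side [310. 279.] 2459 [-19.6  46.6] [ 67.8 182.9] 89.9 ztop98 0.0625
t 10.1333 [ 0.4954  0.0457 -0.0093] blk -0.0115 0.0766 [-0.2  2.3  1.2]
```

View pics/d6.png

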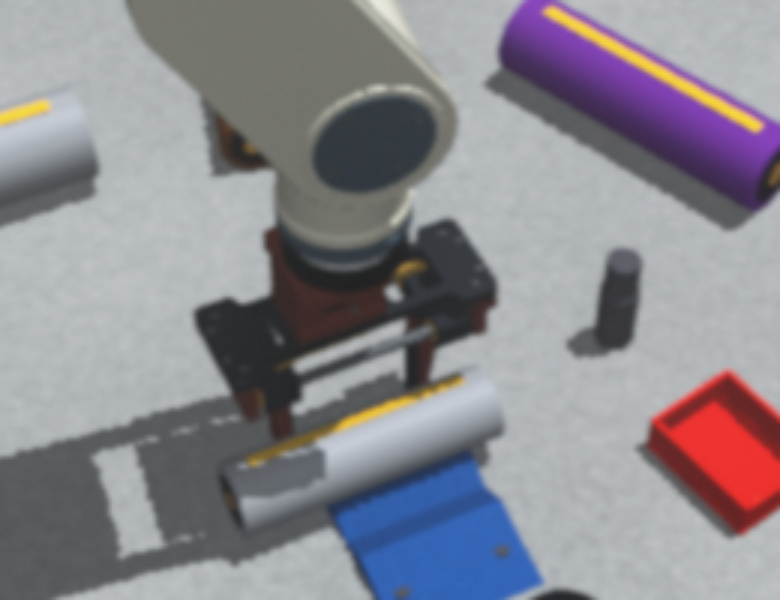

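The roller is on the ramp, held by the fingers and parallel to the groove, at x of about -19 mm. I'll push just over the crest and stop.

Call:
play_rows:
  rows:
    - [[0,-0.2,0,0,0,0],[0.1,-0.4,0,0,0,0],[0.1,-0.6,0,0,0,0],[0.2,-0.8,0,0,0,0],[0.2,-1.0,0,0,0,0],[0.2,-1.2,0,0,0,0],[0.3,-1.4,0,0,0,0],[0.3,-1.6,0,0,0,0],[0.4,-1.8,0,0,0,0],[0.4,-2.0,0,0,0,0],[0.4,-2.2,0,0,0,0],[0.5,-2.3,0,0,0,0],[0.5,-2.4,0,0,0,0],[0.5,-2.5,0,0,0,0],[0.5,-2.6,0,0,0,0],[0.5,-2.6,0,0,0,0],[0.5,-2.6,0,0,0,0],[0.5,-2.6,0,0,0,0]]

```text
time_s: 11.63
eef_pos: [0.5, 0.02, -0.0094]
orientation: [-0.0, 0.632, 0.775, -0.0]
wrist_force: [0.4, 0.5, 0.4]
opening: 0.0875
```

```bash
python3 - <<'E'
from h import *
ds=list(roller());tool();save('d7.png',cv2.resize(ds[1]['frame'][150:350,210:470],None,fx=3,fy=3))
E
```

```text
scene [265. 221.] 408 [51.7  1.1] [42.1 52.5] 0.0 ztop98 0.0579
side [320. 296.] 2544 [-19.7  10.1] [ 77.4 182.2] 89.0 ztop98 0.0586
t 11.7333 [ 0.5     0.0201 -0.0094] blk -0.0121 0.0506 [-0.6  0.  -0.1]
```

View pics/d7.png

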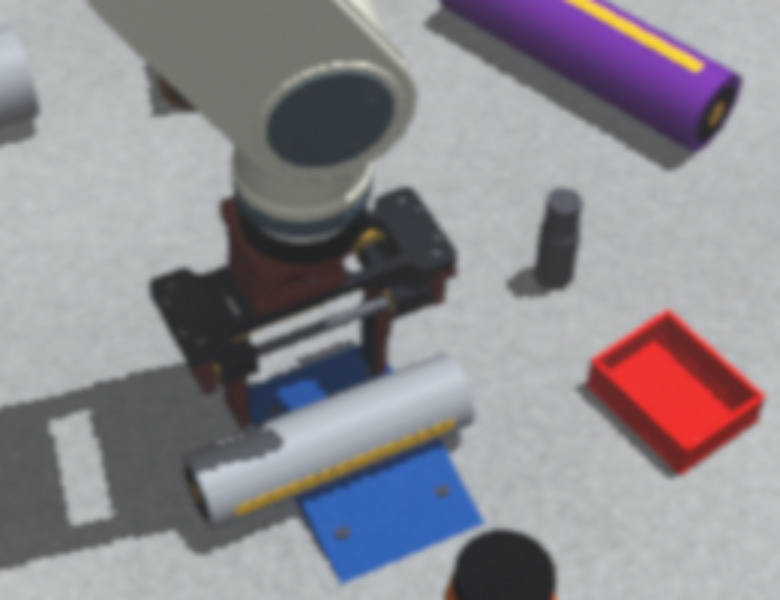

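The roller has dropped into the groove, clear of the fingers, with its top at about 56 mm as expected. I'll back away, rise and check.

Call:
play_rows:
  rows:
    - [[-0.2,0.8,0,0,0,0],[-0.4,2,0,0,0,0],[-0.7,3.5,0,0,0,0],[-1,5,0,0,0,0],[-1,6,1,0,0,0],[-1,6,3,0,0,0],[-1,6,6,0,0,0],[-1,7,9,0,0,0],[-1,9,12,0,0,0],[-1,12,15,0,0,0],[-1,15,17,0,0,0],[-1,18,18,0,0,0],[-1,18,18,0,0,0],[-1,18,18,0,0,0],[-1,18,18,0,0,0]]

```text
time_s: 12.98
eef_pos: [0.4891, 0.1999, 0.1704]
orientation: [-0.0, 0.632, 0.775, -0.001]
wrist_force: [0.7, 0.1, -0.2]
opening: 0.0876
```

```bash
python3 - <<'E'
from h import *
ds=list(roller());tool();save('d8.png',cv2.resize(ds[0]['frame'][120:320,150:410],None,fx=3,fy=3))
for d in ds:
    P=cloud(d);e=P[...,:2]-B;x=e[...,0]*np.cos(A)+e[...,1]*np.sin(A);y=-e[...,0]*np.sin(A)+e[...,1]*np.cos(A)
    m=(abs(y)<.03)&(P[...,2]>.05)&(P[...,2]<.065)&(abs(x)<.12)
    k=np.polyfit(x[m],y[m],1)   # top strip line
    X=x[(abs(y)<.02)&(P[...,2]>.045)&(P[...,2]<.065)&(abs(x)<.15)]
    print('top line y',k,'x ends',np.percentile(X,[1,99]).round(4),'median z',np.median(P[m][:,2]).round(4))
    # circle fit in cross-section
    m=(abs(x+.018)<.075)&(abs(y)<.035)&(P[...,2]>.036)&(P[...,2]<.065)
    a=np.c_[2*y[m],2*P[m][:,2],np.ones(m.sum())];s=np.linalg.lstsq(a,y[m]**2+P[m][:,2]**2,rcond=None)[0];print('axis y,z',s[:2].round(4),'r',np.sqrt(s[2]+s[0]**2+s[1]**2).round(4))
E
```

```text
scene [290. 201.] 1945 [-19.6   3.6] [ 51.1 183.1] 88.8 ztop98 0.0581
side [320. 296.] 2545 [-19.7  -3.7] [ 50.1 182.9] 89.6 ztop98 0.0585
t 13.0833 [0.4891 0.199  0.1698] blk 0.0132 0.228 [0.3 1.  0. ]
top line y [-0.00276757  0.00326942] x ends [-0.109   0.0702] median z 0.0544
axis y,z [0.0021 0.0347] r 0.0218
top line y [ 0.00298796 -0.00340461] x ends [-0.1099  0.068 ] median z 0.0547
axis y,z [-0.0021  0.0347] r 0.0221
```

View pics/d8.png

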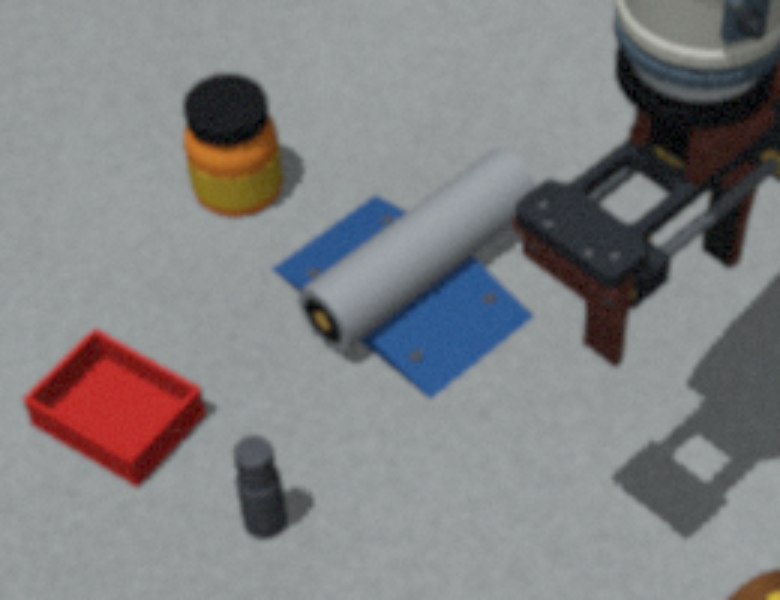

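The roller is seated: y is about 0 (averaged over the two views), x about -20 mm, parallel within about 1°, and both ends stick out. The jar, tray and socket look untouched. Handing in.

```bash
python3 -c "
from h import *
print(robot.hand_in());tool()"
```

```text
the job is handed in; nothing more can be done
None
the job is handed in; nothing more can be done
```

I pushed the small grey roller with the open fingers along the bench, up the ramp and over the crest. It dropped into the V-block's groove, and I handed the job in at about 13 s of the 45 s allowed; no verdict was reported.

**Last checks:**
- **Across the groove:** the roller's axis is about 0 mm from the groove line. The two cameras read +2 and -2 mm when fitted, and the raw outlines ±3.6 mm, with opposite signs because each sees one side.
- **Along the groove:** its middle is about 20 mm from the block's middle (limit 38 mm), so both ends stick out.
- **Angle and height:** it is parallel within about 1°. The top read about 58 mm, and this depth reading runs about 2 mm high, so the axis is near 31 mm.
- **Surroundings:** the jar, socket and tray look untouched in the last picture, though I did not re-measure their positions. The arm was clear of everything.

**What disagreed:**
- **Tool height:** the reported tool z read about 35 mm lower than where both cameras showed the fingertips. My first pass went over the roller without touching it, and I then worked from the camera heights.
- **Axis height fit:** the final circle fit gave 34.7 mm for the axis, just over the 34.5 mm limit. It also gave a radius of 22 mm instead of 25 mm, so I relied on the top height instead.

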